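# Hook the price tag onto the bread basket

## Robot

A 7-joint arm with a two-finger parallel gripper is mounted at the origin on the work surface. World frame = base frame: x ahead of the robot, y to its left, z up, the work surface at z = 0. Lengths are in m, angles in rad, forces in N, time in s.
With the tool pointing down it reaches from about 0.425 to 0.925 m from the base axis. Payload 6.8 kg.
Tool frame: the origin (TCP) lies on the mounting face of the last link; the fingertips stand 173 mm ahead of it and the grasp point (between the pads) lies 155 mm ahead of it; z points along the fingers, y is the line along which they close (so a half turn about z gives the same grasp; the last joint's range is limited). The gripper opens to 85 mm and grips with 20 to 120 N. Pads are 22 mm wide; open, the fingers measure 114 mm over their backs; the gripper's body (76 mm by 85 mm) begins 54 mm behind the grasp point. The pads swing forward as they close: fully open they stand 13 mm farther back than shut.
Start: joints at [1.033, 0.477, 0.022, 1.555, -0.011, 1.109, -0.083], TCP at [0.281, -0.614, 0.405] pointing down, gripper open.
Joint ranges: [-2.96, 2.96], [-0.34, 2.1], [-1.41, 1.46], [0.24, 2.44], [-1.37, 4.51], [0.17, 1.92], [-2.96, 2.96]. Speed limits (rad/s): [2.39, 2.39, 3.14, 3.14, 3.14, 3.14, 3.14].

## Interface

Orientations are given as a rotation vector (axis times angle).
In Python, from bench import r gives the robot as it stands.
- The arm moves only by the tool arm_command, never from a script. Its argument "plan" is a list of rows, each an object of numbers: "claw": the closure, from 0 (fully open) to 1 (shut); "tx", "ty", "tz": the shift along the tool's x, y, z in m; "ax", "ay", "az": the turn, a rotation vector about the tool's x, y, z in degrees. A call has exactly 10 rows; each row shifts and turns the commanded pose from where the row before left it, along the tool's axes as they then stand; what a row does not reach is not made up. A row lasts 1/12 s, in which the tool goes at most 41.7 mm and 7.16 degrees, less where a joint would pass 70% of its speed; a pose out of reach is approached as far as the arm can. A call is refused whole if a number of a shift passes 0.0417 or a number of a turn 7.16, either way. A call with a gripper value outside its range is refused whole. The fingers move at their own pace and stop on an object; "squeeze" is the grip in N (left out, the last holds). Time passes only in rows, so rows that do not move let the fingers close, or fill a call up. It gives the time, the measured TCP pose, the force, the opening and the grip force at its end, in the units of the state.
- r.get_obs(): the state, without advancing time (a new reading comes with each control period).
- r.grab_frame(name): name is "scene" or "top" or "wrist"; returns the picture (420x560x3 uint8, red, green, blue); there is no depth.
- r.camera_model(name): a dict with "fx", "fy", "cx", "cy" (pixels), "position" and "orientation" of the camera in the world; the wrist camera has in their place "tool_from_camera" (4x4, takes a point from camera to tool coordinates, whose origin is the TCP and whose axes are the flange's). Camera axes: x right, y up, looking along -z (the intrinsics and any distortion apply to the point x, -y, -z); pixel columns grow to the right and rows downward; lengths in m; the calibration is good to about 2 mm. A picture is of the moment at which its call begins: read the wrist's pose just before it. camera_model takes no time and is no camera call.
- r.hand_in(): hands the job in; it is judged then, once.
Trained networks look in the newest picture that a camera, given by its name, has taken for a name from the list of things; names that differ only in an ending like _2 or _b are one class to them, and where a whole thing is asked for, a point or a joint stands for the part that bears it (a point fixed in the world has none). Each returns a list of dicts, best first, with "confidence" (0 to 1); they miss things now and then, are a little off and sometimes report something else, mostly with a low value. They report only what shows in the picture. A call takes as long as a camera call. They do not tell look-alikes from the thing itself.
- r.boxes_of(target, camera): "location" ([x, y, z] in m, in the coordinates of the camera as it stood for that picture, good to about 4 mm: the middle of the surface that is visible of it).
- r.tip_of(target, camera): "location" ([x, y, z] in m, in the coordinates of the camera as it stood for that picture, good to about 4 mm: a listed point, or the origin of a listed thing).
The state is a dict: "clock": time; "joints": joint angles; "qvel": joint speeds; "tau": joint torques, N m; "tcp_pos": TCP position; "orientation": TCP orientation; "contact_force": force on the tool from outside, world axes, zero at the start; "moment": the same for the moment, N m; "grip_width": finger opening in m; "gripper_force": force on a finger pad.
Only numpy, scipy, OpenCV 4.12 (cv2) and the standard library are available. Lean on these libraries where they do the work, as an engineer would, in place of code of your own. Each camera call takes 0.05 s, during which the arm holds its last target. There are 200 camera calls.

## Task

Take the price-tag block with the C-shaped wire and thread its curved wire through the ring on the front of the bread basket, swinging the block round so that the wire follows its own curve, until the ring sits round the middle of the C. Leave the tag standing upright on the counter, let go, and do not disturb the tag with the straight wire.

Things in the scene. Friction and masses are not known exactly. Their poses are not given: they have to be found in the camera images.
- hook_tag: Tag with C-shaped wire, loose, 0.3 kg: oak block 40 (x) by 30 (y), top at z 92 mm, slate panels on the wide faces, on a foot x -40..20, 46 wide, 8 thick. Origin: underside below block centre, z up. Grip across y. 6 mm wire at z 35: half circle, radius 55, centre (20,-55), from (20,0) on the +x face through (75,-55) to the tip (20,-110). Stands left or right.
- hook_mid (a point): Middle of the C-shaped wire, on the wire's axis: at (75, -55, 35) mm in the block's frame. Same axes as the block; the wire runs along y here.
- ring_eye (a point): Centre of the ring on the fixed basket, 35 mm above the counter. Upright ring, hole 30 mm, outside 41; its axis is y, level. A 6 mm stem runs along +x to the basket front at 68 mm (basket 250 wide, rolls 80 high). Free below and on the -x side. Tip goes in from +y to -y, the C's centre on the -x side; when done the block's axes are parallel to these.
- pin_tag: Bystander on the other side: same block, foot, origin and axes as hook_tag, but a straight 105 mm wire along +x at z 35 mm. Loose, leave it where it stands. Farther from the robot: a loaf on a board (right), a glass jar (left).
Mind the look-alikes: they are no part of the job. What is shaped like the hook_tag but pink or red is not meant.

How it is judged:
By the outcome, as a careful person would: the job done as asked, in the order asked, and still so for the second after the job is handed in, with the robot touching nothing.
It also fails if it takes over 51 s, if anything falls off the work surface, if the arm or the gripper's body presses on something with over 40 N, if the wrist force passes 120 N, or if a joint passes its speed limit or range.

## Working session

There is one attempt and no reset: what is moved stays moved. The work goes in short steps, Python scripts to look and compute and a tool call to move; the robot and the scene stay as the last step left them, time stands still between calls to the robot, and variables do not carry over. Pictures are saved under pics/ and viewed, at most 10 in all, crops included, and the job is handed in when it is done.

Besides the shell and the picture viewer there is one more tool, called after "Request:" as name(argument=value, ...) on one line, values as JSON. arm_command: Moves the arm, as the interface text tells. Its arguments: {"type":"object","properties":{"plan":{"type":"array","items":{"type":"object","properties":{"claw":{"type":"number"},"tx":{"type":"number"},"ty":{"type":"number"},"tz":{"type":"number"},"ax":{"type":"number"},"ay":{"type":"number"},"az":{"type":"number"}}}},"squeeze":{"type":"number"}},"required":["plan"]}

```bash
mkdir -p pics; ls
cat > h.py <<'E'
import numpy as np, cv2
from scipy.spatial.transform import Rotation as R
from bench import r
def camT(name,obs=None):
    m=r.camera_model(name); T=np.eye(4)
    if 'tool_from_camera' in m:
        o=obs or r.get_obs(); W=np.eye(4); W[:3,:3]=R.from_rotvec(o['orientation']).as_matrix(); W[:3,3]=o['tcp_pos']
        return W@np.array(m['tool_from_camera'])
    o=np.array(m['orientation']); T[:3,:3]=o if o.shape==(3,3) else R.from_rotvec(o).as_matrix(); T[:3,3]=m['position']; return T
def w(T,p): return (T@np.r_[p,1])[:3]
def ray(name,T,u,v,z):
    m=r.camera_model(name); D=m.get('distortion',m.get('dist'))
    K=np.array([[m['fx'],0,m['cx']],[0,m['fy'],m['cy']],[0,0,1.]])
    p=cv2.undistortPoints(np.array([[[u,v]]],float),K,None if D is None else np.array(D,float))[0,0]
    d=T[:3,:3]@np.array([p[0],-p[1],-1]); return T[:3,3]+d*(z-T[2,3])/d[2]
def proj(name,T,P):
    m=r.camera_model(name); D=m.get('distortion',m.get('dist'))
    K=np.array([[m['fx'],0,m['cx']],[0,m['fy'],m['cy']],[0,0,1.]])
    q=(np.atleast_2d(P)-T[:3,3])@T[:3,:3]; q=q*[1,-1,-1]
    return cv2.projectPoints(q,np.zeros(3),np.zeros(3),K,None if D is None else np.array(D,float))[0][:,0]
def snap(name,fn):
    f=r.grab_frame(name); cv2.imwrite('pics/'+fn,f[:,:,::-1]); return f
E
python3 - <<'E'
from h import *
for c in ('scene','top'):
    f=snap(c,c+'1.png'); T=camT(c); print(c,r.camera_model(c))
    for t in ('hook_tag','hook_mid','ring_eye','pin_tag'):
        for k in ('tip_of','boxes_of'):
            print(t,k,[(np.round(w(T,d['location']),4).tolist(),round(d['confidence'],2)) for d in getattr(r,k)(t,c)])
print(r.get_obs())
E
```

```text
pics
scene {'fx': 533.0811497337313, 'fy': 533.0811497337313, 'cx': 280.0896080540142, 'cy': 210.91102224896554, 'position': array([1.40713976, 0.08974364, 0.85356072]), 'orientation': array([0.62626191, 0.6904385 , 1.60465541])}
hook_tag tip_of [([0.5215, 0.318, -0.0036], 0.95), ([0.2927, 0.2929, -0.001], 0.94), ([0.5334, 0.135, 0.0001], 0.79), ([0.4305, 0.323, 0.0338], 0.41)]
hook_tag boxes_of [([0.5467, 0.1397, 0.0358], 0.89), ([0.3404, 0.1315, 0.0368], 0.81), ([0.5308, 0.3172, 0.039], 0.75), ([0.7784, 0.2506, 0.0401], 0.7), ([0.3083, 0.2923, 0.0405], 0.68)]
hook_mid tip_of [([0.4284, 0.3237, 0.0323], 0.89), ([0.2133, 0.3374, 0.0266], 0.87), ([0.3961, 0.0886, 0.0325], 0.76), ([0.6839, 0.2153, 0.0319], 0.75), ([0.5133, 0.2259, 0.0308], 0.64)]
hook_mid boxes_of [([0.5417, 0.1379, 0.0361], 0.89), ([0.5335, 0.318, 0.0353], 0.87), ([0.3371, 0.1348, 0.0395], 0.76), ([0.3102, 0.2863, 0.0352], 0.59)]
ring_eye tip_of [([0.6208, -0.0404, 0.0342], 0.58)]
ring_eye boxes_of [([0.7892, -0.0059, 0.0574], 0.89)]
pin_tag tip_of [([0.4472, -0.2977, -0.0022], 0.56)]
pin_tag boxes_of [([0.4567, -0.28
[... 1171 characters left out ...]
clock': 0.9, 'joints': array([ 1.032894  ,  0.47699007,  0.02239498,  1.5554221 , -0.01151812,
        1.10930055, -0.08311921]), 'qvel': array([-0.00047821, -0.00051696,  0.00047493, -0.00282549,  0.00043714,
       -0.00033858,  0.00265837]), 'tau': array([ 2.50718767e-04, -5.96309495e+01,  1.60656027e+00, -2.81543398e+01,
        1.25398414e-02,  1.44126105e-03,  1.15990929e-05]), 'tcp_pos': array([ 0.28127553, -0.61360712,  0.40470511]), 'orientation': array([-3.06934159e+00, -6.69879307e-01, -5.22043694e-05]), 'contact_force': array([-0.02170265, -0.55635879, -0.4437813 ]), 'moment': array([-0.04143472, -0.00327389, -0.04003616]), 'gripper_force': 0.0, 'grip_width': 0.08563627059354205}
```

View pics/scene1.png

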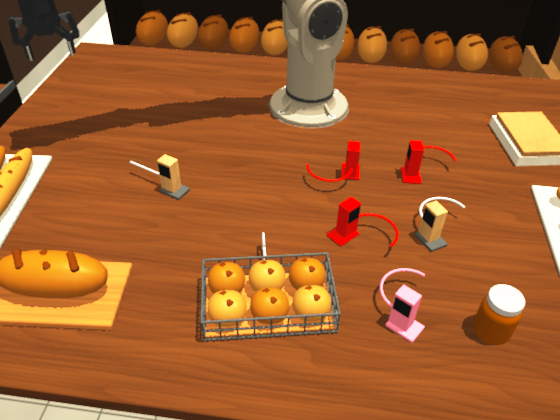

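View pics/top1.png

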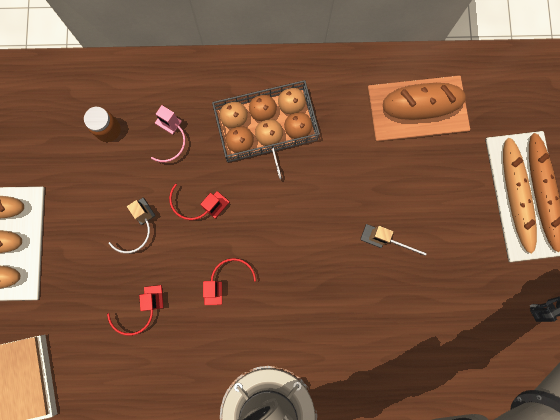

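The real tag (oak, white wire) is at scene (433,222) and top (140,210), about (0.52, 0.32). The ring is at top (279,178) on the basket's robot side, and pin_tag is on the right at top (380,236). The red and pink tags are look-alikes.

```bash
cat >> h.py <<'E'
def cur():
    o=r.get_obs(); M=R.from_rotvec(o['orientation']).as_matrix(); return np.array(o['tcp_pos']),M,o
def down(yaw):
    c,s=np.cos(np.radians(yaw)),np.sin(np.radians(yaw)); return np.array([[c,s,0],[s,-c,0],[0,0,-1.]])
def rows(path,p=None,M=None,claw=0):
    """path: list of (pos,yaw deg); prints tool-axis rows rounded, error fed forward"""
    if p is None: p,M,_=cur()
    out=[]
    for q,y in path:
        d=np.clip(np.round(M.T@(np.array(q)-p),4),-.0417,.0417); a=np.clip(np.round(np.degrees(R.from_matrix(M.T@down(y)).as_rotvec()),1),-7.1,7.1)
        row={k:float(v) for k,v in zip(('tx','ty','tz','ax','ay','az'),[*d,*a]) if abs(v)>1e-9}; row['claw']=claw
        out.append(row); p=p+M@d; M=M@R.from_rotvec(np.radians(a)).as_matrix()
    import json
    for i in range(0,len(out),10): print(json.dumps(out[i:i+10]).replace(' ','').replace('"',''))
    print('end',p.round(4),'yaw',np.degrees(np.arctan2(M[1,0],M[0,0])).round(2),'tilt',M[:,2].round(4))
E
python3 - <<'E'
from h import *
n=30; p,M,o=cur(); path=[]
h0=np.arctan2(p[1],p[0]); r0=np.hypot(*p[:2]); y0=np.degrees(np.arctan2(M[1,0],M[0,0]))
h1=np.arctan2(.32,.50); r1=np.hypot(.5,.32)
for i in range(1,n+1):
    s=i/n; h=h0+s*(h1-h0); rr=r0+s*(r1-r0); path.append(([rr*np.cos(h),rr*np.sin(h),p[2]+s*(.38-p[2])],y0+s*(213-y0)))
print(y0); rows(path)
print(r.camera_model('wrist'))
E
```

```text
24.623329416335967
[{tx:0.0383,ty:-0.0038,tz:0.0008,az:-6.3,claw:0},{tx:0.0383,ty:-0.0018,tz:0.0008,az:-6.3,claw:0},{tx:0.0382,ty:0.0003,tz:0.0009,az:-6.2,claw:0},{tx:0.038,ty:0.0021,tz:0.0008,az:-6.3,claw:0},{tx:0.0376,ty:0.0042,tz:0.0008,az:-6.3,claw:0},{tx:0.0372,ty:0.0061,tz:0.0008,az:-6.3,claw:0},{tx:0.0367,ty:0.008,tz:0.0009,az:-6.3,claw:0},{tx:0.0361,ty:0.0099,tz:0.0008,az:-6.2,claw:0},{tx:0.0354,ty:0.0117,tz:0.0008,az:-6.3,claw:0},{tx:0.0346,ty:0.0135,tz:0.0008,az:-6.3,claw:0}]
[{tx:0.0337,ty:0.0152,tz:0.0009,az:-6.3,claw:0},{tx:0.0327,ty:0.0168,tz:0.0008,az:-6.3,claw:0},{tx:0.0316,ty:0.0185,tz:0.0008,az:-6.2,claw:0},{tx:0.0305,ty:0.02,tz:0.0008,az:-6.3,claw:0},{tx:0.0293,ty:0.0215,tz:0.0009,az:-6.3,claw:0},{tx:0.028,ty:0.0229,tz:0.0008,az:-6.3,claw:0},{tx:0.0267,ty:0.0243,tz:0.0008,az:-6.2,claw:0},{tx:0.0253,ty:0.0254,tz:0.0008,az:-6.3,claw:0},{tx:0.0238,ty:0.0267,tz:0.0009,az:-6.3,claw:0},{tx:0.0222,ty:0.0277,tz:0.0008,az:-6.3,claw:0}]
[{tx:0.0207,ty:0.0287,tz:0.0008,az:-6.3,claw:0},{tx:0.0191,ty:0.0297,tz:0.0008,az:-6.2,claw:0},{tx:0.0175,ty:0.0304,tz:0.0009,az:-6.3,claw:0},{tx:0.0157,ty:0.0312,tz:0.0008,az:-6.3,claw:0},{tx:0.0141,ty:0.0319,tz:0.0008,az:-6.3,claw:0},{tx:0.0123,ty:0.0323,tz:0.0008,az:-6.3,claw:0},{tx:0.0105,ty:0.0329,tz:0.0009,az:-6.2,claw:0},{tx:0.0088,ty:0.0332,tz:0.0008,az:-6.3,claw:0},{tx:0.007,ty:0.0334,tz:0.0008,az:-6.3,claw:0},{tx:0.0052,ty:0.0336,tz:0.0008,az:-6.3,claw:0}]
end [0.5  0.32 0.38] yaw -146.98 tilt [ 0.  0. -1.]
{'fx': 298.2529562944597, 'fy': 298.2529562944597, 'cx': 277.6797087763338, 'cy': 207.8865410617773, 'tool_from_camera': array([[-1.76108153e-03,  9.49600405e-01,  3.13458081e-01,
         7.90445461e-02],
       [ 9.99998291e-01,  1.49620841e-03,  1.08556273e-03,
         8.89631869e-04],
       [ 5.61852188e-04,  3.13459458e-01, -9.49601418e-01,
         3.12423247e-02],
       [ 0.00000000e+00,  0.00000000e+00,  0.00000000e+00,
         1.00000000e+00]])}
```

Request:
arm_command(plan=[{"tx": 0.038, "ty": -0.004, "az": -6.3, "claw": 0}, {"tx": 0.038, "ty": -0.002, "az": -6.3, "claw": 0}, {"tx": 0.038, "az": -6.3, "claw": 0}, {"tx": 0.038, "ty": 0.002, "az": -6.3, "claw": 0}, {"tx": 0.038, "ty": 0.004, "az": -6.3, "claw": 0}, {"tx": 0.037, "ty": 0.006, "az": -6.3, "claw": 0}, {"tx": 0.037, "ty": 0.008, "az": -6.3, "claw": 0}, {"tx": 0.036, "ty": 0.01, "az": -6.3, "claw": 0}, {"tx": 0.035, "ty": 0.012, "az": -6.3, "claw": 0}, {"tx": 0.035, "ty": 0.013, "az": -6.3, "claw": 0}])

```text
invalid input at $.plan[0]: expected keys claw, tx, ty, tz, ax, ay, az
```

All keys are needed in every row.

Request:
arm_command(plan=[{"tx": 0.038, "ty": -0.004, "tz": 0, "ax": 0, "ay": 0, "az": -6.3, "claw": 0}, {"tx": 0.038, "ty": -0.002, "tz": 0, "ax": 0, "ay": 0, "az": -6.3, "claw": 0}, {"tx": 0.038, "ty": 0, "tz": 0, "ax": 0, "ay": 0, "az": -6.3, "claw": 0}, {"tx": 0.038, "ty": 0.002, "tz": 0, "ax": 0, "ay": 0, "az": -6.3, "claw": 0}, {"tx": 0.038, "ty": 0.004, "tz": 0, "ax": 0, "ay": 0, "az": -6.3, "claw": 0}, {"tx": 0.037, "ty": 0.006, "tz": 0, "ax": 0, "ay": 0, "az": -6.3, "claw": 0}, {"tx": 0.037, "ty": 0.008, "tz": 0, "ax": 0, "ay": 0, "az": -6.3, "claw": 0}, {"tx": 0.036, "ty": 0.01, "tz": 0, "ax": 0, "ay": 0, "az": -6.3, "claw": 0}, {"tx": 0.035, "ty": 0.012, "tz": 0, "ax": 0, "ay": 0, "az": -6.3, "claw": 0}, {"tx": 0.035, "ty": 0.013, "tz": 0, "ax": 0, "ay": 0, "az": -6.3, "claw": 0}])

```text
clock: 1.73
tcp_pos: [0.5445, -0.3476, 0.4049]
orientation: [2.261, 2.18, 0.0]
contact_force: [0.6, -1.1, -0.7]
grip_width: 0.0855
gripper_force: 0.0
```

Request:
arm_command(plan=[{"tx": 0.034, "ty": 0.015, "tz": 0.001, "ax": 0, "ay": 0, "az": -6.3, "claw": 0}, {"tx": 0.033, "ty": 0.017, "tz": 0.001, "ax": 0, "ay": 0, "az": -6.3, "claw": 0}, {"tx": 0.032, "ty": 0.018, "tz": 0.001, "ax": 0, "ay": 0, "az": -6.3, "claw": 0}, {"tx": 0.03, "ty": 0.02, "tz": 0.001, "ax": 0, "ay": 0, "az": -6.3, "claw": 0}, {"tx": 0.029, "ty": 0.022, "tz": 0.001, "ax": 0, "ay": 0, "az": -6.3, "claw": 0}, {"tx": 0.028, "ty": 0.023, "tz": 0.001, "ax": 0, "ay": 0, "az": -6.3, "claw": 0}, {"tx": 0.027, "ty": 0.024, "tz": 0.001, "ax": 0, "ay": 0, "az": -6.3, "claw": 0}, {"tx": 0.025, "ty": 0.025, "tz": 0.001, "ax": 0, "ay": 0, "az": -6.3, "claw": 0}, {"tx": 0.024, "ty": 0.027, "tz": 0.001, "ax": 0, "ay": 0, "az": -6.3, "claw": 0}, {"tx": 0.022, "ty": 0.028, "tz": 0.001, "ax": 0, "ay": 0, "az": -6.3, "claw": 0}])

```text
clock: 2.57
tcp_pos: [0.6174, 0.0031, 0.3948]
orientation: [0.789, 3.04, 0.0]
contact_force: [0.4, -0.5, -0.6]
grip_width: 0.0855
gripper_force: 0.0
```

Request:
arm_command(plan=[{"tx": 0.021, "ty": 0.029, "tz": 0.001, "ax": 0, "ay": 0, "az": -6.3, "claw": 0}, {"tx": 0.019, "ty": 0.03, "tz": 0.001, "ax": 0, "ay": 0, "az": -6.3, "claw": 0}, {"tx": 0.017, "ty": 0.03, "tz": 0.001, "ax": 0, "ay": 0, "az": -6.3, "claw": 0}, {"tx": 0.016, "ty": 0.031, "tz": 0.001, "ax": 0, "ay": 0, "az": -6.3, "claw": 0}, {"tx": 0.014, "ty": 0.032, "tz": 0.001, "ax": 0, "ay": 0, "az": -6.3, "claw": 0}, {"tx": 0.012, "ty": 0.032, "tz": 0.001, "ax": 0, "ay": 0, "az": -6.3, "claw": 0}, {"tx": 0.01, "ty": 0.033, "tz": 0.001, "ax": 0, "ay": 0, "az": -6.3, "claw": 0}, {"tx": 0.009, "ty": 0.033, "tz": 0.001, "ax": 0, "ay": 0, "az": -6.3, "claw": 0}, {"tx": 0.007, "ty": 0.033, "tz": 0.001, "ax": 0, "ay": 0, "az": -6.3, "claw": 0}, {"tx": 0.005, "ty": 0.034, "tz": 0.001, "ax": 0, "ay": 0, "az": -6.3, "claw": 0}])

```text
clock: 3.4
tcp_pos: [0.4941, 0.3216, 0.3848]
orientation: [-0.916, 3.005, -0.0]
contact_force: [-0.6, -0.1, -0.7]
grip_width: 0.0853
gripper_force: 0.0
```

Run:
```python
from h import *
p,M,o=cur(); print(o['clock'],p,np.degrees(np.arctan2(M[1,0],M[0,0])),o['joints'].round(2))
T=camT('wrist',o); f=snap('wrist','w1.png')
for t in ('hook_tag','hook_mid'):
    L=[]
    for i in range(4):
        L+= [(np.round(w(T,d['location']),4).tolist(),round(d['confidence'],2)) for d in r.tip_of(t,'wrist')]
    print(t,L)
# model projection with initial guess
def model(pos,yaw):
    c,s=np.cos(np.radians(yaw)),np.sin(np.radians(yaw)); Q=np.array([[c,-s,0],[s,c,0],[0,0,1]])
    a=np.radians(np.linspace(90,-90,13)); wire=np.c_[20+55*np.cos(a),-55+55*np.sin(a),0*a+35]
    top=[[x,y,92] for x in(-20,20) for y in (-15,15)]; foot=[[x,y,8] for x in(-40,20) for y in (-23,23)]
    return np.r_[wire,top,foot]/1000@Q.T+np.r_[pos,0]
g=f[:,:,::-1].copy()
for u,v in proj('wrist',T,model([.520,.320],-147)): cv2.circle(g,(int(u),int(v)),2,(0,255,0),-1)
cv2.imwrite('pics/w1o.png',g)
```

```text
3.4 [0.49414195 0.32162156 0.38477414] -146.10824369214973 [ 0.01  0.52 -0.93  1.74  0.46  1.12  1.09]
hook_tag [([0.5334, 0.1348, -0.0015], 0.7), ([0.7705, 0.249, -0.0032], 0.7), ([0.5167, 0.3205, -0.0006], 0.65), ([0.5334, 0.1348, -0.0015], 0.7), ([0.7705, 0.249, -0.0032], 0.7), ([0.5167, 0.3205, -0.0006], 0.65), ([0.5334, 0.1348, -0.0015], 0.7), ([0.7705, 0.249, -0.0032], 0.7), ([0.5167, 0.3205, -0.0006], 0.65), ([0.5334, 0.1348, -0.0015], 0.7), ([0.7705, 0.249, -0.0032], 0.7), ([0.5167, 0.3205, -0.0006], 0.65)]
hook_mid [([0.4261, 0.3217, 0.0339], 0.88), ([0.6784, 0.2157, 0.034], 0.81), ([0.5107, 0.2207, 0.035], 0.63), ([0.4261, 0.3217, 0.0339], 0.88), ([0.6784, 0.2157, 0.034], 0.81), ([0.5107, 0.2207, 0.035], 0.63), ([0.4261, 0.3217, 0.0339], 0.88), ([0.6784, 0.2157, 0.034], 0.81), ([0.5107, 0.2207, 0.035], 0.63), ([0.4261, 0.3217, 0.0339], 0.88), ([0.6784, 0.2157, 0.034], 0.81), ([0.5107, 0.2207, 0.035], 0.63)]
```

View pics/w1o.png

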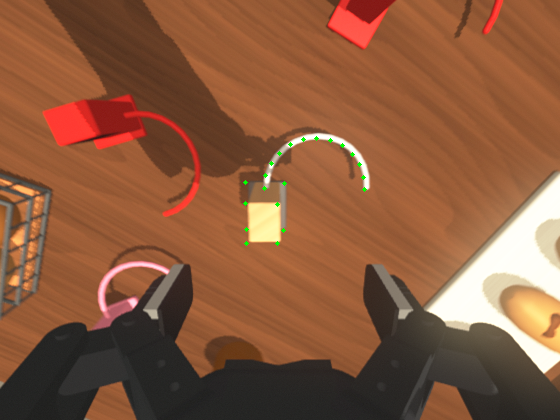

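The overlay fits: block top at (264,223), white wire arching (265,188) to (367,188). I'll refine the pose with a wire fit and compute the descent.

```bash
cat >> h.py <<'E'
from scipy.optimize import least_squares
def Q(yaw): 
    c,s=np.cos(np.radians(yaw)),np.sin(np.radians(yaw)); return np.array([[c,-s,0],[s,c,0],[0,0,1]])
def wire(pos,yaw,z=0,n=25):
    a=np.radians(np.linspace(80,-90,n)); return (np.c_[20+55*np.cos(a),-55+55*np.sin(a),0*a+35]/1000)@Q(yaw).T+np.r_[pos,z]
def white(f,roi):
    m=((f.min(2)>120)&(f.max(2).astype(int)-f.min(2)<50)).astype(np.uint8); k=np.zeros_like(m); u0,v0,u1,v1=roi; k[v0:v1,u0:u1]=1; return m*k
E
python3 - <<'E'
from h import *
f=cv2.imread('pics/w1.png')[:,:,::-1]; p,M,o=cur(); T=camT('wrist',o)
m=white(f,(255,120,385,195)); v,u=np.nonzero(m); print(len(u))
uv=np.c_[u,v]; 
from scipy.spatial import cKDTree
def res(x):
    P=proj('wrist',T,wire(x[:2]*.1,x[2]*10,n=120)); return np.r_[cKDTree(P).query(uv)[0], cKDTree(uv).query(P[::4])[0]]
s=least_squares(res,[5.19,3.2,-14.7],loss='soft_l1',diff_step=1e-4); print(s.x*[.1,.1,10],s.cost/len(uv))
B=np.r_[s.x[:2]*.1,.225]; yaw=s.x[2]*10
path=[(p+(np.r_[B[:2],.385]-p)*i/2,yaw) for i in (1,2)]+[(np.r_[B[:2],.385-.02*i],yaw) for i in range(1,9)]
rows(path)
E
```

```text
944
[   0.52219899    0.32283339 -141.33070003] 1.739936477903959
[{tx:-0.012,ty:-0.0058,tz:-0.0002,az:-5.2,claw:0},{tx:-0.0114,ty:-0.0068,tz:-0.0002,claw:0},{tz:0.02,claw:0},{tz:0.02,claw:0},{tz:0.02,claw:0},{tz:0.02,claw:0},{tz:0.02,claw:0},{tx:-0.0001,tz:0.02,claw:0},{ty:0.0001,tz:0.02,claw:0},{tz:0.02,claw:0}]
end [0.5222 0.3229 0.225 ] yaw -141.35 tilt [ 3.e-04 -6.e-04 -1.e+00]
```

Run:
```python
from h import *
f=cv2.imread('pics/w1.png'); p,M,o=cur(); T=camT('wrist',o)
g=cv2.resize(f[110:260,220:400],None,fx=4,fy=4,interpolation=cv2.INTER_CUBIC)
for x,c in (((.5185,.320,-147),(0,255,0)),((.5222,.3228,-141.3),(255,0,255))):
    for z in [proj('wrist',T,wire(x[:2],x[2])),proj('wrist',T,np.array([[a,b,.092] for a in(-.02,.02) for b in(-.015,.015)])@Q(x[2]).T+np.r_[x[:2],0])]:
        for u,v in z: cv2.circle(g,(int((u-220+.5)*4),int((v-110+.5)*4)),3,c,-1)
cv2.imwrite('pics/w1z.png',g)
```

```text
(no output)
```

View pics/w1z.png

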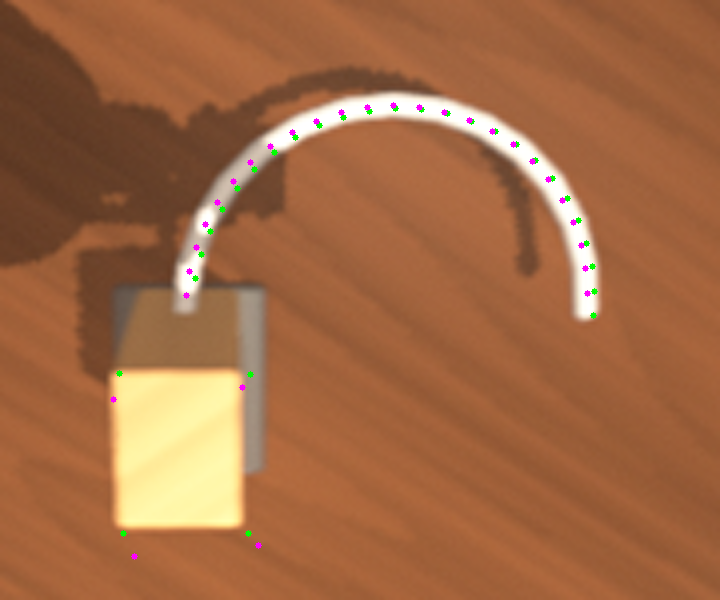

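Run:
```python
from h import *
p,M,o=cur(); T=camT('wrist',o)
obs=np.array([[112,371],[242,370],[117,527],[243,527],[184,312],[395,105],[587,312]])/4+[220,110]-.5
L=np.array([[20,15,92],[20,-15,92],[-20,15,92],[-20,-15,92],[20,0,35],[75,-55,35],[20,-110,35]])/1000
s=least_squares(lambda x:(proj('wrist',T,L@Q(x[2]*10).T+np.r_[x[:2]*.1,0])-obs).ravel(),[5.19,3.2,-14.7]); print(s.x*[.1,.1,10],s.fun.reshape(-1,2).round(1))
B=np.r_[s.x[:2]*.1,.225]; yaw=s.x[2]*10
path=[(p+(np.r_[B[:2],.385]-p)*i/2,yaw) for i in (1,2)]+[(np.r_[B[:2],.385-.02*i],yaw) for i in range(1,9)]
rows(path)
```

```text
[   0.5186934     0.31794379 -146.83789511] [[-0.1 -0.3]
 [ 0.1  0. ]
 [-0.2  0.7]
 [-0.4  0.8]
 [ 0.5 -0.7]
 [ 0.2 -0.1]
 [-0.  -0.3]]
[{tx:-0.0092,ty:-0.0069,tz:-0.0002,az:0.3,claw:0},{tx:-0.0092,ty:-0.0068,tz:-0.0002,claw:0},{tz:0.02,claw:0},{ty:0.0001,tz:0.02,claw:0},{tz:0.02,claw:0},{tz:0.02,claw:0},{tz:0.02,claw:0},{tz:0.02,claw:0},{tz:0.02,claw:0},{tz:0.02,claw:0}]
end [0.5187 0.3179 0.225 ] yaw -146.85 tilt [ 3.e-04 -6.e-04 -1.e+00]
```

Request:
arm_command(plan=[{"tx": -0.009, "ty": -0.007, "tz": 0, "ax": 0, "ay": 0, "az": 0.7, "claw": 0}, {"tx": -0.009, "ty": -0.007, "tz": 0, "ax": 0, "ay": 0, "az": 0, "claw": 0}, {"tx": 0, "ty": 0, "tz": 0.025, "ax": 0, "ay": 0, "az": 0, "claw": 0}, {"tx": 0, "ty": 0, "tz": 0.025, "ax": 0, "ay": 0, "az": 0, "claw": 0}, {"tx": 0, "ty": 0, "tz": 0.025, "ax": 0, "ay": 0, "az": 0, "claw": 0}, {"tx": 0, "ty": 0, "tz": 0.025, "ax": 0, "ay": 0, "az": 0, "claw": 0}, {"tx": 0, "ty": 0, "tz": 0.025, "ax": 0, "ay": 0, "az": 0, "claw": 0}, {"tx": 0, "ty": 0, "tz": 0.02, "ax": 0, "ay": 0, "az": 0, "claw": 0}, {"tx": 0, "ty": 0, "tz": 0.015, "ax": 0, "ay": 0, "az": 0, "claw": 0}, {"tx": 0, "ty": 0, "tz": 0, "ax": 0, "ay": 0, "az": 0, "claw": 0}])

```text
clock: 4.68
tcp_pos: [0.5178, 0.3173, 0.2213]
orientation: [0.887, -3.009, 0.003]
contact_force: [-0.5, -0.5, -0.5]
grip_width: 0.0856
gripper_force: 0.0
```

Request:
arm_command(plan=[{"tx": 0, "ty": 0, "tz": 0, "ax": 0, "ay": 0, "az": 0, "claw": 0.3}, {"tx": 0, "ty": 0, "tz": 0, "ax": 0, "ay": 0, "az": 0, "claw": 0.5}, {"tx": 0, "ty": 0, "tz": 0, "ax": 0, "ay": 0, "az": 0, "claw": 0.7}, {"tx": 0, "ty": 0, "tz": 0, "ax": 0, "ay": 0, "az": 0, "claw": 1}, {"tx": 0, "ty": 0, "tz": 0, "ax": 0, "ay": 0, "az": 0, "claw": 1}, {"tx": 0, "ty": 0, "tz": 0, "ax": 0, "ay": 0, "az": 0, "claw": 1}, {"tx": 0, "ty": 0, "tz": 0, "ax": 0, "ay": 0, "az": 0, "claw": 1}, {"tx": 0, "ty": 0, "tz": 0, "ax": 0, "ay": 0, "az": 0, "claw": 1}, {"tx": 0, "ty": 0, "tz": 0, "ax": 0, "ay": 0, "az": 0, "claw": 1}, {"tx": 0, "ty": 0, "tz": 0, "ax": 0, "ay": 0, "az": 0, "claw": 1}], squeeze=40)

```text
clock: 5.52
tcp_pos: [0.5178, 0.3191, 0.2259]
orientation: [-0.89, 3.011, 0.0]
contact_force: [-1.3, -0.5, 5.4]
grip_width: 0.0296
gripper_force: 45.1
```

Run:
```python
from h import *
p,M,o=cur(); print(o['clock'],p,np.degrees(np.arctan2(M[1,0],M[0,0])),M[:,2],o['joints'].round(2),o['grip_width'],o['gripper_force'])
# ring close look, from saved top image
f=cv2.imread('pics/top1.png'); g=f[75:190,200:340]; cv2.imwrite('pics/ringz.png',cv2.resize(g,None,fx=5,fy=5,interpolation=cv2.INTER_CUBIC))
for c in('top','scene'):
    r.grab_frame(c); T=camT(c); print([(np.round(w(T,d['location']),4).tolist(),round(d['confidence'],2)) for d in r.tip_of('ring_eye',c)])
```

```text
5.5167 [0.51778005 0.31913894 0.22588177] -147.07199949961213 [ 1.69103827e-03  8.02945269e-04 -9.99998248e-01] [-0.09  0.72 -0.79  1.81  0.65  0.88  0.96] 0.029571309051944945 45.124003887176514
[([0.6208, -0.0386, 0.036], 0.64)]
[([0.622, -0.0417, 0.0318], 0.89)]
```

View pics/ringz.png

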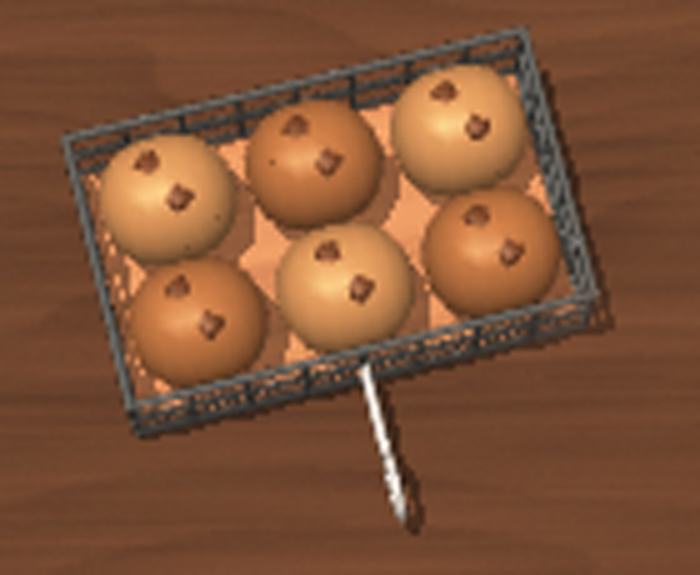

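The ring/stem runs from (365,365) to (403,520) in the crop, so the basket is turned about 12°. I'll compute that.

Run:
```python
from h import *
T=camT('top')
c=lambda a,z:ray('top',T,a[0]/5+200-.4,a[1]/5+75-.4,z)
ang=lambda a,b,z:np.degrees(np.arctan2(*(c(b,z)-c(a,z))[1::-1]))
print('front',ang((593,293),(135,410),.06)-90,'back',ang((522,32),(68,138),.06)-90,'left',ang((135,410),(68,138),.06),'right',ang((593,293),(522,32),.06),'stem',ang((401,518),(366,370),.035))
t=c((402,521),.035); b=c((365,368),.035); print('tip',t,'stembase',b,np.linalg.norm(t-b))
for y in (11,12,13): print(t+Q(y)@[.0205,0,0])
```

```text
front 13.680873306930692 back 12.686527491128999 left 13.136842205208772 right 12.89566186071171 stem 11.835750053906766
tip [ 0.60038224 -0.0437385   0.035     ] stembase [ 0.6837107  -0.02584517  0.035     ] 0.0852279494584917
[ 0.6205056  -0.03982691  0.035     ]
[ 0.62043427 -0.03947631  0.035     ]
[ 0.62035683 -0.039127    0.035     ]
```

```bash
cat >> h.py <<'E'
RING=np.array([.621,-.0393]); RY=13.0
C=RING-.055*Q(RY)[:2,0]
def blk(phi): return C+Q(RY+phi)[:2,:2]@[-.020,.055]
E
python3 - <<'E'
from h import *
p,M,o=cur(); print(C,blk(120),blk(0))
A=np.array([.5178,.319]); B=blk(120); path=[(np.r_[A,.226+h],213-0) for h in(.02,.055,.09,.13)]
for i in range(1,17): 
    s=i/16; s=s*s*(3-2*s)*.5+s*.5; path.append((np.r_[A+(B-A)*s,.356],213-80*s))
rows(path,claw=1)
E
```

```text
[ 0.56740965 -0.05167231] [ 0.54082516 -0.10380929] [ 0.53554994 -0.00258098]
[{ty:-0.0001,tz:-0.0201,ay:0.1,az:-0.1,claw:1},{tz:-0.035,claw:1},{tz:-0.035,claw:1},{tz:-0.04,claw:1},{tx:0.0078,ty:-0.0136,az:3.0,claw:1},{tx:0.009,ty:-0.0178,az:3.7,claw:1},{tx:0.0094,ty:-0.0217,az:4.5,claw:1},{tx:0.0086,ty:-0.0254,az:5.1,claw:1},{tx:0.0068,ty:-0.0284,az:5.5,claw:1},{tx:0.0044,ty:-0.0308,az:5.9,claw:1}]
[{tx:0.0013,ty:-0.0324,az:6.1,claw:1},{tx:-0.0023,ty:-0.0329,az:6.2,claw:1},{tx:-0.0057,ty:-0.0324,az:6.3,claw:1},{tx:-0.0092,ty:-0.0311,az:6.1,claw:1},{tx:-0.0119,ty:-0.0287,az:5.8,claw:1},{tx:-0.0138,ty:-0.0258,az:5.6,claw:1},{tx:-0.015,ty:-0.0222,az:5.0,claw:1},{tx:-0.0148,ty:-0.0184,az:4.5,claw:1},{tx:-0.0137,ty:-0.0145,az:3.8,claw:1},{tx:-0.0115,ty:-0.0106,az:2.9,claw:1}]
end [ 0.5409 -0.1038  0.356 ] yaw 133.03 tilt [ 2.e-04 -1.e-04 -1.e+00]
```

Request:
arm_command(plan=[{"tx": 0, "ty": 0, "tz": -0.02, "ax": 0, "ay": 0.1, "az": 0, "claw": 1}, {"tx": 0, "ty": 0, "tz": -0.035, "ax": 0, "ay": 0, "az": 0, "claw": 1}, {"tx": 0, "ty": 0, "tz": -0.035, "ax": 0, "ay": 0, "az": 0, "claw": 1}, {"tx": 0, "ty": 0, "tz": -0.04, "ax": 0, "ay": 0, "az": 0, "claw": 1}, {"tx": 0.008, "ty": -0.014, "tz": 0, "ax": 0, "ay": 0, "az": 3, "claw": 1}, {"tx": 0.009, "ty": -0.018, "tz": 0, "ax": 0, "ay": 0, "az": 3.7, "claw": 1}, {"tx": 0.009, "ty": -0.022, "tz": 0, "ax": 0, "ay": 0, "az": 4.5, "claw": 1}, {"tx": 0.009, "ty": -0.025, "tz": 0, "ax": 0, "ay": 0, "az": 5, "claw": 1}, {"tx": 0.007, "ty": -0.028, "tz": 0, "ax": 0, "ay": 0, "az": 5.5, "claw": 1}, {"tx": 0.004, "ty": -0.031, "tz": 0, "ax": 0, "ay": 0, "az": 6, "claw": 1}], squeeze=60)

```text
clock: 6.55
tcp_pos: [0.525, 0.1711, 0.3543]
orientation: [0.137, -3.136, 0.002]
contact_force: [0.1, -0.7, -2.9]
grip_width: 0.0294
gripper_force: 59.9
```

Request:
arm_command(plan=[{"tx": 0.001, "ty": -0.032, "tz": 0, "ax": 0, "ay": 0, "az": 6, "claw": 1}, {"tx": -0.002, "ty": -0.033, "tz": 0, "ax": 0, "ay": 0, "az": 6.2, "claw": 1}, {"tx": -0.006, "ty": -0.032, "tz": 0, "ax": 0, "ay": 0, "az": 6.2, "claw": 1}, {"tx": -0.009, "ty": -0.031, "tz": 0, "ax": 0, "ay": 0, "az": 6.1, "claw": 1}, {"tx": -0.012, "ty": -0.029, "tz": 0, "ax": 0, "ay": 0, "az": 5.8, "claw": 1}, {"tx": -0.014, "ty": -0.026, "tz": 0, "ax": 0, "ay": 0, "az": 5.6, "claw": 1}, {"tx": -0.015, "ty": -0.022, "tz": 0, "ax": 0, "ay": 0, "az": 5, "claw": 1}, {"tx": -0.015, "ty": -0.018, "tz": 0, "ax": 0, "ay": 0, "az": 4.5, "claw": 1}, {"tx": -0.014, "ty": -0.015, "tz": 0, "ax": 0, "ay": 0, "az": 3.8, "claw": 1}, {"tx": -0.011, "ty": -0.011, "tz": 0, "ax": 0, "ay": 0, "az": 2.9, "claw": 1}])

```text
clock: 7.38
tcp_pos: [0.5406, -0.1065, 0.3545]
orientation: [-1.257, -2.877, 0.004]
contact_force: [0.1, -0.7, -2.1]
grip_width: 0.0296
gripper_force: 59.9
```

```bash
cat >> h.py <<'E'
def ring3(): 
    a=np.radians(np.arange(0,360,15)); return np.vstack([np.c_[.0177*np.cos(a),0*a,.0177*np.sin(a)],np.array([[.0205,0,0],[.068,0,0]])])@Q(RY).T+np.r_[RING,.035]
E
python3 - <<'E'
from h import *
p,M,o=cur(); yaw=np.degrees(np.arctan2(M[1,0],M[0,0])); print(o['clock'],p,yaw,M[:,2].round(4),o['joints'].round(2),o['grip_width'],o['gripper_force'])
T=camT('wrist',o); f=snap('wrist','w2.png'); g=f[:,:,::-1].copy()
for t in('hook_mid','ring_eye'): print(t,[(np.round(w(T,d['location']),4).tolist(),round(d['confidence'],2)) for d in r.tip_of(t,'wrist')])
W=wire(p[:2],yaw,p[2]-.226); print('pred mid',wire(p[:2],yaw,p[2]-.226,18)[8])
for P,c in((W,(0,255,0)),(ring3(),(255,0,255))):
    for u,v in proj('wrist',T,P): cv2.circle(g,(int(u),int(v)),1,c,-1)
cv2.imwrite('pics/w2o.png',g)
E
```

```text
7.3833 [ 0.54059898 -0.10653877  0.35454664] 132.79024575952147 [-0.0024 -0.0015 -1.    ] [ 0.52  0.38 -0.55  1.88  0.24  0.95  0.61] 0.029608907961024798 59.922457337379456
hook_mid [([0.5335, -0.0141, 0.1636], 0.89)]
ring_eye [([0.4391, -0.2965, -0.0052], 0.54)]
pred mid [ 0.53001175 -0.01413795  0.16354664]
```

View pics/w2o.png

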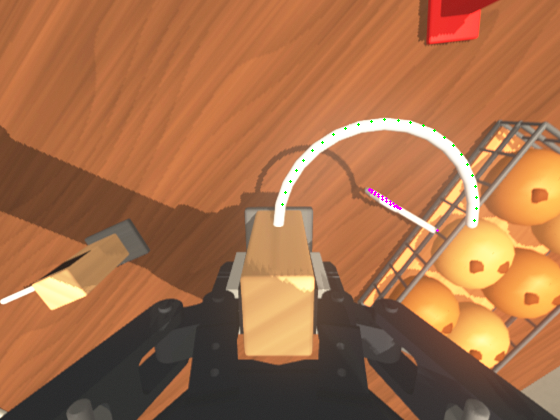

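Both overlays match: wire (279,222) to (473,222), ring edge-on at (367,190) to (400,208). Next: descend, then sweep.

Run:
```python
from h import *
B=blk(120); p,M,o=cur()
rows([(np.r_[B,z],133) for z in (.34,.31,.28,.255,.24,.232,.229,.229,.229,.229)],claw=1)
```

```text
[{tx:0.001,ty:0.001,tz:0.0147,ax:-0.1,claw:1},{tz:0.03,claw:1},{ty:0.0001,tz:0.03,claw:1},{tz:0.025,claw:1},{tx:-0.0001,tz:0.015,claw:1},{tz:0.008,claw:1},{tz:0.003,claw:1},{claw:1},{claw:1},{claw:1}]
end [ 0.5409 -0.1038  0.229 ] yaw 133.01 tilt [-9.e-04  2.e-04 -1.e+00]
```

Request:
arm_command(plan=[{"tx": 0.001, "ty": 0.001, "tz": 0.015, "ax": -0.1, "ay": 0, "az": 0, "claw": 1}, {"tx": 0, "ty": 0, "tz": 0.03, "ax": 0, "ay": 0, "az": 0, "claw": 1}, {"tx": 0, "ty": 0, "tz": 0.03, "ax": 0, "ay": 0, "az": 0, "claw": 1}, {"tx": 0, "ty": 0, "tz": 0.025, "ax": 0, "ay": 0, "az": 0, "claw": 1}, {"tx": 0, "ty": 0, "tz": 0.015, "ax": 0, "ay": 0, "az": 0, "claw": 1}, {"tx": 0, "ty": 0, "tz": 0.008, "ax": 0, "ay": 0, "az": 0, "claw": 1}, {"tx": 0, "ty": 0, "tz": 0.003, "ax": 0, "ay": 0, "az": 0, "claw": 1}, {"tx": 0, "ty": 0, "tz": 0, "ax": 0, "ay": 0, "az": 0, "claw": 1}, {"tx": 0, "ty": 0, "tz": 0, "ax": 0, "ay": 0, "az": 0, "claw": 1}, {"tx": 0, "ty": 0, "tz": 0, "ax": 0, "ay": 0, "az": 0, "claw": 1}])

```text
clock: 8.37
tcp_pos: [0.5417, -0.1026, 0.2303]
orientation: [1.248, 2.881, 0.001]
contact_force: [0.1, -0.7, -3.4]
grip_width: 0.0293
gripper_force: 59.7
```

Run:
```python
from h import *
p,M,o=cur(); yaw=np.degrees(np.arctan2(M[1,0],M[0,0])); print(o['clock'],p,blk(120),yaw,M[:,2].round(4),o['joints'].round(2),o['contact_force'])
T=camT('wrist',o); f=snap('wrist','w3.png'); g=f[:,:,::-1].copy()
for t in('hook_mid','ring_eye'): print(t,[(np.round(w(T,d['location']),4).tolist(),round(d['confidence'],2)) for d in r.tip_of(t,'wrist')])
W=wire(p[:2],yaw,p[2]-.226)
for P,c in((W,(0,255,0)),(ring3(),(255,0,255))):
    for u,v in proj('wrist',T,P): cv2.circle(g,(int(u),int(v)),1,c,-1)
cv2.imwrite('pics/w3o.png',g)
rows([(np.r_[blk(ph),.229],RY+ph) for ph in np.linspace(115,0,24)]+[(np.r_[blk(0),.229],RY)]*6,claw=1)
```

```text
8.3667 [ 0.5417147  -0.10255188  0.23034087] [ 0.54082516 -0.10380929] 133.14495268958675 [ 0.0021  0.     -1.    ] [ 0.45  0.55 -0.48  1.96  0.38  0.71  0.5 ] [ 0.14538145 -0.67443639 -3.43111116]
hook_mid [([0.5316, -0.0124, 0.0415], 0.9)]
ring_eye [([0.6213, -0.0432, 0.0349], 0.61)]
[{tx:0.0046,ty:-0.0026,tz:0.001,ax:0.1,ay:0.1,az:5.1,claw:1},{tx:0.0048,ty:-0.0015,az:5.0,claw:1},{tx:0.0049,ty:-0.0016,az:5.0,claw:1},{tx:0.0049,ty:-0.0015,ax:-0.1,az:5.0,claw:1},{tx:0.0049,ty:-0.0015,az:5.0,claw:1},{tx:0.0048,ty:-0.0015,az:5.0,claw:1},{tx:0.0049,ty:-0.0016,az:5.0,claw:1},{tx:0.0049,ty:-0.0015,az:5.0,claw:1},{tx:0.0048,ty:-0.0015,az:5.0,claw:1},{tx:0.0049,ty:-0.0016,az:5.0,claw:1}]
[{tx:0.0049,ty:-0.0015,ay:-0.1,az:5.0,claw:1},{tx:0.0048,ty:-0.0015,az:5.0,claw:1},{tx:0.0049,ty:-0.0016,az:5.0,claw:1},{tx:0.0049,ty:-0.0015,az:5.0,claw:1},{tx:0.0049,ty:-0.0015,az:5.0,claw:1},{tx:0.0048,ty:-0.0016,az:5.0,claw:1},{tx:0.0049,ty:-0.0015,az:5.0,claw:1},{tx:0.0049,ty:-0.0015,az:5.0,claw:1},{tx:0.0048,ty:-0.0016,ax:0.1,az:5.0,claw:1},{tx:0.0049,ty:-0.0015,az:5.0,claw:1}]
[{tx:0.0049,ty:-0.0015,az:5.0,claw:1},{tx:0.0048,ty:-0.0016,az:5.0,claw:1},{tx:0.0049,ty:-0.0015,az:5.0,claw:1},{tx:0.0049,ty:-0.0015,az:5.0,claw:1},{claw:1},{claw:1},{claw:1},{claw:1},{claw:1},{claw:1}]
end [ 0.5356 -0.0026  0.229 ] yaw 13.02 tilt [-8.e-04  4.e-04 -1.e+00]
```

View pics/w3o.png

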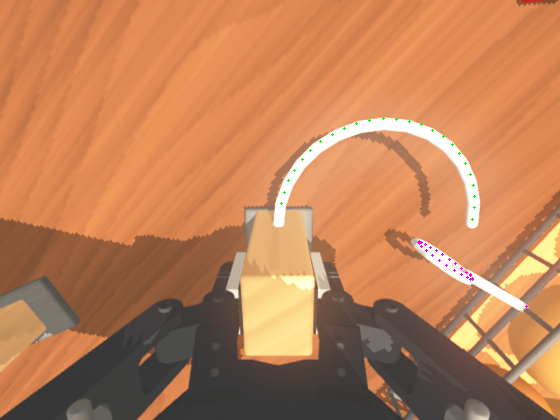

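The tip at (473,222) lies in front of the ring (413,240) to (472,278), and the overlays match. Starting the sweep.

Request:
arm_command(plan=[{"tx": 0.0045, "ty": -0.0025, "tz": 0.001, "ax": 0.1, "ay": 0.1, "az": 5.1, "claw": 1}, {"tx": 0.0049, "ty": -0.0015, "tz": 0, "ax": 0, "ay": 0, "az": 5, "claw": 1}, {"tx": 0.0049, "ty": -0.0015, "tz": 0, "ax": 0, "ay": 0, "az": 5, "claw": 1}, {"tx": 0.0049, "ty": -0.0015, "tz": 0, "ax": 0, "ay": 0, "az": 5, "claw": 1}, {"tx": 0.0049, "ty": -0.0015, "tz": 0, "ax": 0, "ay": 0, "az": 5, "claw": 1}, {"tx": 0.0048, "ty": -0.0015, "tz": 0, "ax": 0, "ay": 0, "az": 5, "claw": 1}, {"tx": 0.0049, "ty": -0.0015, "tz": 0, "ax": 0, "ay": 0, "az": 5, "claw": 1}, {"tx": 0.0049, "ty": -0.0015, "tz": 0, "ax": 0, "ay": 0, "az": 5, "claw": 1}, {"tx": 0, "ty": 0, "tz": 0, "ax": 0, "ay": 0, "az": 0, "claw": 1}, {"tx": 0, "ty": 0, "tz": 0, "ax": 0, "ay": 0, "az": 0, "claw": 1}])

```text
clock: 9.35
tcp_pos: [0.5136, -0.074, 0.2286]
orientation: [-2.157, -2.282, 0.002]
contact_force: [-0.6, 0.8, -3.2]
grip_width: 0.0298
gripper_force: 59.9
```

Run:
```python
from h import *
p,M,o=cur(); yaw=np.degrees(np.arctan2(M[1,0],M[0,0])); print(o['clock'],p,blk(80),yaw,M[:,2].round(4),o['joints'].round(2),o['contact_force'])
T=camT('wrist',o); f=snap('wrist','w4.png'); g=f[:,:,::-1].copy()
W=wire(p[:2],yaw,p[2]-.226)
for P,c in((W,(0,255,0)),(ring3(),(255,0,255))):
    for u,v in proj('wrist',T,P): cv2.circle(g,(int(u),int(v)),1,c,-1)
cv2.imwrite('pics/w4o.png',g)
rows([(np.r_[blk(ph),.229],RY+ph) for ph in np.linspace(75,0,16)]+[(np.r_[blk(0),.229],RY)]*4,claw=1)
```

```text
9.35 [ 0.51364116 -0.07400508  0.22859208] [ 0.51353174 -0.07452338] 93.21657798418418 [-1.8e-03  1.0e-04 -1.0e+00] [ 0.27  0.49 -0.31  2.05  0.24  0.64 -0.14] [-0.57031359  0.76795704 -3.15001306]
[{tx:0.0047,ty:-0.0017,tz:-0.0005,ax:-0.1,az:5.2,claw:1},{tx:0.0049,ty:-0.0015,az:5.0,claw:1},{tx:0.0049,ty:-0.0016,az:5.0,claw:1},{tx:0.0048,ty:-0.0015,az:5.0,claw:1},{tx:0.0049,ty:-0.0015,az:5.0,claw:1},{tx:0.0049,ty:-0.0016,az:5.0,claw:1},{tx:0.0048,ty:-0.0015,az:5.0,claw:1},{tx:0.0049,ty:-0.0015,az:5.0,claw:1},{tx:0.0049,ty:-0.0016,az:5.0,claw:1},{tx:0.0048,ty:-0.0015,az:5.0,claw:1}]
[{tx:0.0049,ty:-0.0015,az:5.0,claw:1},{tx:0.0049,ty:-0.0016,az:5.0,claw:1},{tx:0.0049,ty:-0.0015,az:5.0,claw:1},{tx:0.0048,ty:-0.0015,az:5.0,claw:1},{tx:0.0049,ty:-0.0016,az:5.0,claw:1},{tx:0.0049,ty:-0.0015,az:5.0,claw:1},{claw:1},{claw:1},{claw:1},{claw:1}]
end [ 0.5356 -0.0026  0.229 ] yaw 12.99 tilt [-1.e-04  1.e-04 -1.e+00]
```

View pics/w4o.png

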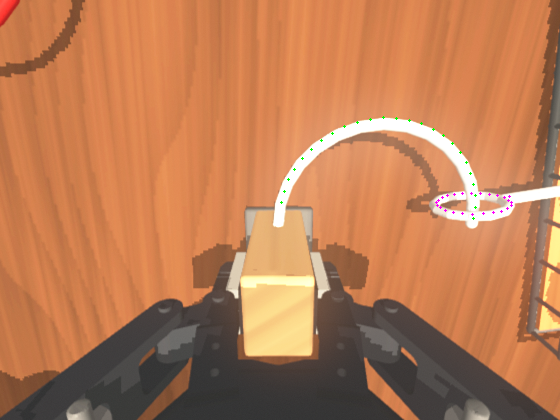

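The tip (473,222) is through the ring (centre 474,206) and centred. Continuing.

Request:
arm_command(plan=[{"tx": 0.0047, "ty": -0.0017, "tz": -0.0005, "ax": 0, "ay": 0, "az": 5.1, "claw": 1}, {"tx": 0.0049, "ty": -0.0015, "tz": 0, "ax": 0, "ay": 0, "az": 5, "claw": 1}, {"tx": 0.0049, "ty": -0.0015, "tz": 0, "ax": 0, "ay": 0, "az": 5, "claw": 1}, {"tx": 0.0048, "ty": -0.0015, "tz": 0, "ax": 0, "ay": 0, "az": 5, "claw": 1}, {"tx": 0.0049, "ty": -0.0015, "tz": 0, "ax": 0, "ay": 0, "az": 5, "claw": 1}, {"tx": 0.0049, "ty": -0.0016, "tz": 0, "ax": 0, "ay": 0, "az": 5, "claw": 1}, {"tx": 0.0048, "ty": -0.0015, "tz": 0, "ax": 0, "ay": 0, "az": 5, "claw": 1}, {"tx": 0.0049, "ty": -0.0015, "tz": 0, "ax": 0, "ay": 0, "az": 5, "claw": 1}, {"tx": 0, "ty": 0, "tz": 0, "ax": 0, "ay": 0, "az": 0, "claw": 1}, {"tx": 0, "ty": 0, "tz": 0, "ax": 0, "ay": 0, "az": 0, "claw": 1}])

```text
clock: 10.23
tcp_pos: [0.5116, -0.0346, 0.2287]
orientation: [-2.808, -1.405, 0.003]
contact_force: [-0.5, -0.8, -3.0]
grip_width: 0.0293
gripper_force: 59.9
```

Run:
```python
from h import *
p,M,o=cur(); yaw=np.degrees(np.arctan2(M[1,0],M[0,0])); print(o['clock'],p,blk(40),yaw,M[:,2].round(4),o['joints'].round(2),o['contact_force'])
rows([(np.r_[blk(ph),.229],RY+ph) for ph in np.linspace(35,0,8)]+[(np.r_[blk(0),.229],RY)]*2,claw=1)
```

```text
10.2333 [ 0.51163116 -0.03455765  0.22872879] [ 0.51144839 -0.03454519] 53.17021146749028 [-2.4e-03  2.0e-04 -1.0e+00] [ 0.06  0.47 -0.14  2.07  0.11  0.61 -0.8 ] [-0.5269191  -0.75664555 -2.95511039]
[{tx:0.0048,ty:-0.0017,tz:-0.0003,ax:-0.1,ay:0.1,az:5.2,claw:1},{tx:0.0048,ty:-0.0015,az:5.0,claw:1},{tx:0.0049,ty:-0.0015,az:5.0,claw:1},{tx:0.0049,ty:-0.0016,az:5.0,claw:1},{tx:0.0048,ty:-0.0015,az:5.0,claw:1},{tx:0.0049,ty:-0.0016,az:5.0,claw:1},{tx:0.0049,ty:-0.0015,az:5.0,claw:1},{tx:0.0049,ty:-0.0015,az:5.0,claw:1},{claw:1},{claw:1}]
end [ 0.5356 -0.0026  0.229 ] yaw 12.97 tilt [ 1.e-04  5.e-04 -1.e+00]
```

Request:
arm_command(plan=[{"tx": 0.0048, "ty": -0.0016, "tz": 0, "ax": -0.1, "ay": 0.1, "az": 5.1, "claw": 1}, {"tx": 0.0048, "ty": -0.0015, "tz": 0, "ax": 0, "ay": 0, "az": 5, "claw": 1}, {"tx": 0.0049, "ty": -0.0015, "tz": 0, "ax": 0, "ay": 0, "az": 5, "claw": 1}, {"tx": 0.0049, "ty": -0.0016, "tz": 0, "ax": 0, "ay": 0, "az": 5, "claw": 1}, {"tx": 0.0048, "ty": -0.0015, "tz": 0, "ax": 0, "ay": 0, "az": 5, "claw": 1}, {"tx": 0.0049, "ty": -0.0016, "tz": 0, "ax": 0, "ay": 0, "az": 5, "claw": 1}, {"tx": 0.0049, "ty": -0.0015, "tz": 0, "ax": 0, "ay": 0, "az": 5, "claw": 1}, {"tx": 0.0049, "ty": -0.0015, "tz": 0, "ax": 0, "ay": 0, "az": 5, "claw": 1}, {"tx": 0, "ty": 0, "tz": 0, "ax": 0, "ay": 0, "az": 0, "claw": 1}, {"tx": 0, "ty": 0, "tz": 0, "ax": 0, "ay": 0, "az": 0, "claw": 1}])

```text
clock: 11.07
tcp_pos: [0.5355, -0.003, 0.2286]
orientation: [-3.121, -0.358, 0.0]
contact_force: [0.4, -0.8, -3.4]
grip_width: 0.0293
gripper_force: 59.9
```

Run:
```python
from h import *
p,M,o=cur(); yaw=np.degrees(np.arctan2(M[1,0],M[0,0])); print(o['clock'],p,blk(0),yaw,M[:,2].round(4),o['joints'].round(2),o['contact_force'])
T=camT('wrist',o); f=snap('wrist','w5.png'); g=f[:,:,::-1].copy()
for t in('hook_mid','ring_eye'): print(t,[(np.round(w(T,d['location']),4).tolist(),round(d['confidence'],2)) for d in r.tip_of(t,'wrist')])
W=wire(p[:2],yaw,p[2]-.226)
for P,c in((W,(0,255,0)),(ring3(),(255,0,255))):
    for u,v in proj('wrist',T,P): cv2.circle(g,(int(u),int(v)),1,c,-1)
cv2.imwrite('pics/w5o.png',g)
rows([(np.r_[blk(0),z],RY) for z in(.228,.227,.226)],claw=1)
```

```text
11.0667 [ 0.53554437 -0.00299031  0.22859743] [ 0.53554994 -0.00258098] 13.095155021599044 [-4.e-04  3.e-04 -1.e+00] [-0.14  0.49  0.04  2.03 -0.03  0.62 -1.42] [ 0.38090405 -0.84734901 -3.38825627]
hook_mid [([0.6203, -0.0407, 0.0401], 0.81)]
ring_eye [([0.6205, -0.0413, 0.0346], 0.76)]
[{tx:0.0005,ty:-0.0006,tz:0.0006,az:-0.1,claw:1},{tz:0.001,claw:1},{tz:0.001,claw:1}]
end [ 0.5355 -0.0026  0.226 ] yaw 13.05 tilt [-7.e-04  5.e-04 -1.e+00]
```

View pics/w5o.png

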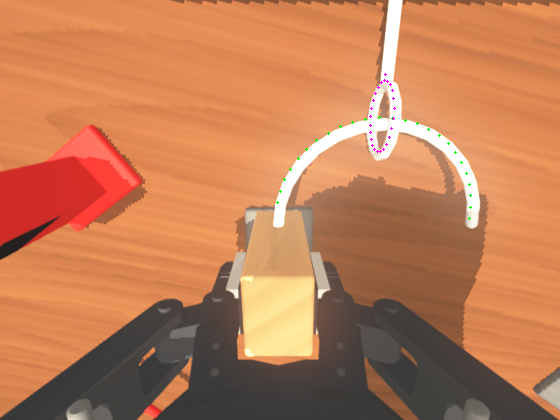

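The ring (385,119) sits round the middle of the C (384,123). Lower, release and withdraw.

Request:
arm_command(plan=[{"tx": 0, "ty": 0, "tz": 0.001, "ax": 0, "ay": 0, "az": 0, "claw": 1}, {"tx": 0, "ty": 0, "tz": 0.001, "ax": 0, "ay": 0, "az": 0, "claw": 1}, {"tx": 0, "ty": 0, "tz": 0.001, "ax": 0, "ay": 0, "az": 0, "claw": 1}, {"tx": 0, "ty": 0, "tz": 0, "ax": 0, "ay": 0, "az": 0, "claw": 1}, {"tx": 0, "ty": 0, "tz": 0, "ax": 0, "ay": 0, "az": 0, "claw": 1}, {"tx": 0, "ty": 0, "tz": 0, "ax": 0, "ay": 0, "az": 0, "claw": 1}, {"tx": 0, "ty": 0, "tz": 0, "ax": 0, "ay": 0, "az": 0, "claw": 1}, {"tx": 0, "ty": 0, "tz": 0, "ax": 0, "ay": 0, "az": 0, "claw": 1}, {"tx": 0, "ty": 0, "tz": 0, "ax": 0, "ay": 0, "az": 0, "claw": 1}, {"tx": 0, "ty": 0, "tz": 0, "ax": 0, "ay": 0, "az": 0, "claw": 1}])

```text
clock: 12.05
tcp_pos: [0.5355, -0.0029, 0.2259]
orientation: [-3.122, -0.351, 0.0]
contact_force: [-2.4, -2.8, 4.8]
grip_width: 0.0297
gripper_force: 60.8
```

Request:
arm_command(plan=[{"tx": 0, "ty": 0, "tz": 0, "ax": 0, "ay": 0, "az": 0, "claw": 1}, {"tx": 0, "ty": 0, "tz": 0, "ax": 0, "ay": 0, "az": 0, "claw": 1}, {"tx": 0, "ty": 0, "tz": 0, "ax": 0, "ay": 0, "az": 0, "claw": 0.6}, {"tx": 0, "ty": 0, "tz": 0, "ax": 0, "ay": 0, "az": 0, "claw": 0.5}, {"tx": 0, "ty": 0, "tz": 0, "ax": 0, "ay": 0, "az": 0, "claw": 0.4}, {"tx": 0, "ty": 0, "tz": 0, "ax": 0, "ay": 0, "az": 0, "claw": 0.3}, {"tx": 0, "ty": 0, "tz": 0, "ax": 0, "ay": 0, "az": 0, "claw": 0.2}, {"tx": 0, "ty": 0, "tz": 0, "ax": 0, "ay": 0, "az": 0, "claw": 0.2}, {"tx": 0, "ty": 0, "tz": 0, "ax": 0, "ay": 0, "az": 0, "claw": 0.2}, {"tx": 0, "ty": 0, "tz": 0, "ax": 0, "ay": 0, "az": 0, "claw": 0.2}], squeeze=20)

```text
clock: 12.88
tcp_pos: [0.5356, -0.0026, 0.2257]
orientation: [-3.121, -0.351, 0.0]
contact_force: [0.3, -0.2, -0.9]
grip_width: 0.0684
gripper_force: 0.0
```

Request:
arm_command(plan=[{"tx": 0, "ty": 0, "tz": -0.005, "ax": 0, "ay": 0, "az": 0, "claw": 0.2}, {"tx": 0, "ty": 0, "tz": -0.01, "ax": 0, "ay": 0, "az": 0, "claw": 0.2}, {"tx": 0, "ty": 0, "tz": -0.02, "ax": 0, "ay": 0, "az": 0, "claw": 0.2}, {"tx": 0, "ty": 0, "tz": -0.025, "ax": 0, "ay": 0, "az": 0, "claw": 0.2}, {"tx": 0, "ty": 0, "tz": -0.03, "ax": 0, "ay": 0, "az": 0, "claw": 0.2}, {"tx": 0, "ty": 0, "tz": -0.03, "ax": 0, "ay": 0, "az": 0, "claw": 0.2}, {"tx": 0, "ty": 0, "tz": -0.02, "ax": 0, "ay": 0, "az": 0, "claw": 0.2}, {"tx": 0, "ty": 0, "tz": -0.01, "ax": 0, "ay": 0, "az": 0, "claw": 0.2}, {"tx": 0, "ty": 0, "tz": 0, "ax": 0, "ay": 0, "az": 0, "claw": 0.2}, {"tx": 0, "ty": 0, "tz": 0, "ax": 0, "ay": 0, "az": 0, "claw": 0.2}])

```text
clock: 13.72
tcp_pos: [0.5353, -0.0027, 0.3757]
orientation: [-3.121, -0.351, -0.001]
contact_force: [-0.5, 1.0, -0.8]
grip_width: 0.068
gripper_force: 0.0
```

Run:
```python
from h import *
p,M,o=cur(); print(o['clock'],p,o['grip_width'],o['contact_force'])
T=camT('wrist',o); f=snap('wrist','w6.png'); g=f[:,:,::-1].copy()
for t in('hook_tag','hook_mid','ring_eye'): print(t,[(np.round(w(T,d['location']),4).tolist(),round(d['confidence'],2)) for d in r.tip_of(t,'wrist')])
for P,c in((wire(blk(0),RY),(0,255,0)),(ring3(),(255,0,255))):
    for u,v in proj('wrist',T,P): cv2.circle(g,(int(u),int(v)),1,c,-1)
s=snap('scene','s6.png')[:,:,::-1]
cv2.imwrite('pics/fin.png',np.vstack([cv2.resize(g[20:260,200:480],(560,480))[:300],cv2.resize(s[140:290,100:380],(560,300))]))
T=camT('scene'); print([np.round(w(T,d['location']),4).tolist() for d in r.tip_of('pin_tag','scene')])
```

```text
13.7167 [ 0.5352799  -0.00274631  0.37566848] 0.06804389096111509 [-0.49132725  0.9874167  -0.84949914]
hook_tag [([0.3217, 0.1393, -0.0008], 0.95), ([0.2887, 0.2947, -0.0065], 0.91), ([0.5322, -0.0056, 0.0021], 0.58), ([0.5339, 0.1348, -0.0039], 0.57)]
hook_mid [([0.5128, 0.226, 0.0323], 0.84), ([0.6189, -0.0386, 0.0348], 0.82)]
ring_eye [([0.6206, -0.0414, 0.0331], 0.57)]
[[0.4472, -0.2933, -0.0023]]
```

View pics/fin.png

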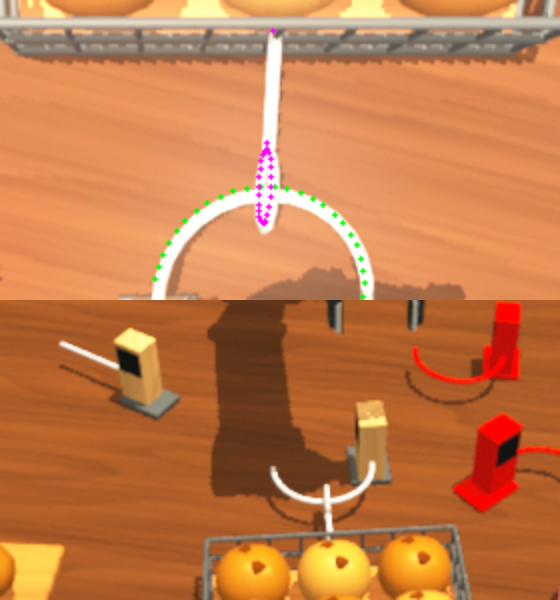

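The ring sits round the middle of the C at (265,190) in the upper view. The tag stands upright and free, and pin_tag has not moved. Handing in.

```bash
python3 -c "
from bench import r
print(r.hand_in())"
```

```text
the job is handed in; nothing more can be done
None
```

The C-shaped wire is threaded through the basket ring with the ring round its middle. The tag stands upright and released, the straight-wire tag has not moved, and I handed the job in with the clock at about 14 s of the 51 s allowed.

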